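# Find the vial that rubs in the autosampler carousel and press it home

### The job

One vial in the autosampler's carousel is not fully down in its seat and will rub on the spring-loaded hold-down foot. Turn the carousel slowly by its finger knob until you feel it start to drag, stop there without forcing the vial in under the foot, then turn it back clear of the foot and press that vial firmly but gently home. Finally bring the carousel round so that the knob is at the red home mark, let go, and leave the other things on the bench where they are.

Things in the scene. Friction and masses are not known exactly. Their poses are not given: they have to be found in the camera images.
- sampler: White autosampler housing fixed to the bench, 290 x 250 mm, 50 mm high, with a 180 mm high column at its back. Origin: underside, on the carousel's vertical axis. Its x axis points to the back (column, arm and foot side); -x is the front, where the red home mark is.
- carousel: Turntable of 112 mm radius on a vertical hinge, turns endlessly both ways; origin on the axis at bench height, its -x axis points to the knob. It carries the white hub (60 mm radius, 118 mm high), the knob and the orange ring tray of vials, which is put on at any angle to the knob. Led by the knob it drags about 0.6 N when nothing rubs.
- caps (a point): Point on the carousel's axis at the height of the tops of the seated vials' caps, 125 mm above the bench. Ten amber vials stand evenly spaced (36 degrees) on a circle of 92 mm radius about it; blue caps 21 mm across. One of them, anywhere on the circle but over 60 degrees from the foot at the start, stands about 5 mm proud.
- knob (a point): Centre of the black finger knob, 156 mm above the bench, 42 mm from the carousel's axis. A plain upright cylinder, 18 mm across, from 124 to 172 mm above the bench, and spins freely on its own pin, so it can be gripped and led round in a circle with the gripper's heading unchanged.
- home (a point): Where the centre of the knob is when the carousel stands at home (knob in line with the red mark at the front of the housing).
- bracket (a point): Upper face of the fixed grey arm that carries the foot, right above the foot, 180 mm above the bench. The arm is 34 mm wide and runs from 72 to 172 mm from the axis, along the sampler's +x; the foot's rod, 12 mm across, rises through it to 186 mm above the bench.
- foot: Hold-down foot: white runner with turned-up ends, 66 mm along the vials' path, 14 mm across, 20 mm high, on a vertical spring rod. Origin: lowest point of the runner, over the vial circle, 1 mm above seated caps. Gives upwards: about 1.5 N per mm after the first 2 N; more than 7 N spoils it.
- vial (a joint): How far the one proud vial stands above its seat, m: about 0.005 at first, 0 home. Turned to the foot it touches when its centre is still about 32 mm short along the vial circle, and the pull at the knob rises by about 3 N; 12 mm further along that circle the foot is overloaded. Slides down under 9 to 11 N on its cap, then stops hard; the cap stands 25 N.
- tube_rack: Orange tube rack, 100 x 200 mm, 112 mm high with tubes, loose; bystander. Origin: centre of underside.
- reagent: Amber reagent bottle, 70 mm across, 130 mm high, loose; bystander. Origin: centre of underside.
- tip_box: Pipette tip box, 87 x 122 mm, 74 mm high, loose; bystander. Origin: centre of underside.

How it is judged:
By the outcome, as a careful person would: the job done as asked, in the order asked, and still so for the second after the job is handed in, with the robot touching nothing.
It also fails if it takes over 72 s, if anything falls off the work surface, if the arm or the gripper's body presses on something with over 40 N, if the wrist force passes 120 N, or if a joint passes its speed limit or range.

### The arm

A 6-joint arm with a two-finger parallel gripper is mounted at the origin on the work surface. World frame = base frame: x ahead of the robot, y to its left, z up, the work surface at z = 0. Lengths are in mm, angles in rad, forces in N, time in s.
With the tool pointing down it reaches from about 350 to 775 mm from the base axis. Payload 7.3 kg.
Tool frame: the origin (TCP) lies on the front face of the gripper's body, between the roots of the fingers; the fingertips stand 66 mm ahead of it and the grasp point (between the pads) lies 47 mm ahead of it (bot.tcp_to_grasp is the z of the grasp point in the tool frame, in mm); z points along the fingers, y is the direction in which the jaws open and shut (so a half turn about z gives the same grasp; the last joint's range is limited). The gripper opens to 92 mm and grips with 3 to 60 N. Pads are 19 mm wide; open, the fingers measure 130 mm over their backs; the gripper's body (75 mm by 190 mm) begins 47 mm behind the grasp point.
Start: joints at [1.148, 0.342, 1.524, -0, 1.275, -0.146], TCP at [143.454, 505.034, 292.241] pointing down, gripper open.
Joint ranges: [-2.53, 2.53], [-0.77, 2.02], [0.04, 2.7], [-1, 4.14], [0.28, 2.66], [-3.11, 3.11]. Speed limits (rad/s): [2.57, 2.57, 3.14, 3.14, 3.14, 3.14].

### API

Orientations are given as [roll, pitch, yaw] about the fixed x, y, z axes, in that order (R = Rz(yaw) Ry(pitch) Rx(roll)).
In Python, from plant import bot gives the robot as it stands.
- The arm moves only by the tool carry_out, never from a script. Its argument "deltas" is a list that holds one entry, the list of rows, each a list of 4 numbers: the shift along the tool's x, y, z in mm, then the turn about the tool's z in units of 5 degrees (1.0 is 5 degrees). A call has 1 to 20 rows; each row is the pose to reach, as a shift and turn from the pose commanded when the call began, along the tool's axes at that moment; what a row does not reach only later rows make up. A row lasts 1/10 s, in which the tool goes at most 50 mm and 8.59 degrees, less where a joint would pass 70% of its speed; a pose out of reach is approached as far as the arm can. A call with a gripper value outside its range is refused whole. "fingers" is the finger opening in mm, from 0 to 91.8, set as the call begins (left out, the last holds). The fingers move at their own pace and stop on an object; the grip force is fixed at half the most. Time passes only in rows, so rows that repeat a pose let the fingers close. It gives the time, the measured TCP pose, the force and the opening at its end, in the units of the state.
- bot.get_obs(): the state, without advancing time (a new reading comes with each control period).
- bot.capture(name): name is "side" or "top" or "wrist"; returns (picture, depth): 400x640x3 uint8, blue, green, red; 400x640 float32, mm along the optical axis (not along the pixel's ray), 0 where there is no reading.
- bot.camera_model(name): a dict with "K" (3x3 intrinsics, pixels), "camera_from_world" (4x4, takes a point from world to camera coordinates). Camera axes: x right, y down, z forward; pixel columns grow to the right and rows downward; lengths in mm; the calibration is good to about 2 mm. A picture is of the moment at which its call begins: read the wrist's pose just before it. camera_model takes no time and is no camera call; for the wrist camera it gives the pose at the moment of the call.
- bot.close_job(): hands the job in, once; it reports no verdict.
The state is a dict: "time": time; "joint_positions": joint angles; "dq": joint speeds; "tau": joint torques, N m; "tool_pos": TCP position; "tcp_rot": TCP orientation; "contact_force": force on the tool from outside, world axes, zero at the start; "moment": the same for the moment, N m; "grip_width": finger opening in mm.
Only numpy, scipy, OpenCV 4.12 (cv2) and the standard library are available. Lean on these libraries where they do the work, as an engineer would, in place of code of your own. Each camera call takes 0.05 s, during which the arm holds its last target. There are 200 camera calls.

## Working session

There is one attempt and no reset: what is moved stays moved. The work goes in short steps, Python scripts to look and compute and a tool call to move; the robot and the scene stay as the last step left them, time stands still between calls to the robot, and variables do not carry over. Pictures are saved under pics/ and viewed, about 8 in all and at most 12, crops included, and the job is handed in when it is done.

Besides the shell and the picture viewer there is one more tool, called after ">>>" in YAML: its name, and indented under it one key for each argument. carry_out: Moves the arm, as the interface text tells. Its arguments: {"type":"object","properties":{"deltas":{"type":"array","items":{"type":"array","items":{"type":"array","items":{"type":"number"}}}},"fingers":{"type":"number"}},"required":["deltas"]}

```bash
mkdir -p pics; ls
python3 - <<'E'
from plant import bot
import cv2,numpy as np
o=bot.get_obs();print({k:np.round(v,3) for k,v in o.items()})
for n in("top","side"):
    p,d=bot.capture(n);cv2.imwrite(f"pics/{n}0.png",p);np.save(f"pics/{n}0.npy",d)
    m=bot.camera_model(n);print(n,np.round(m["K"],1),np.round(m["camera_from_world"],3))
E
```

```text
pics
{'time': np.float64(0.0), 'joint_positions': array([ 1.148,  0.343,  1.525, -0.   ,  1.275, -0.146]), 'dq': array([-0.001, -0.   ,  0.001, -0.001, -0.   , -0.001]), 'tau': array([ -0.   , -43.123, -24.422,   0.072,   0.056,  -0.   ]), 'tool_pos': array([143.322, 504.73 , 291.531]), 'tcp_rot': array([-3.14 , -0.   ,  2.865]), 'contact_force': array([-0.102, -0.32 ,  0.717]), 'moment': array([-0.028, -0.079,  0.053]), 'grip_width': np.float64(91.388)}
top [[410.9   0.  317.3]
 [  0.  410.9 198.5]
 [  0.    0.    1. ]] [[ 6.000000e-03 -1.000000e+00  4.000000e-03 -1.178000e+01]
 [-9.970000e-01 -6.000000e-03 -7.700000e-02  5.456410e+02]
 [ 7.700000e-02 -4.000000e-03 -9.970000e-01  1.441568e+03]
 [ 0.000000e+00  0.000000e+00  0.000000e+00  1.000000e+00]]
side [[361.1   0.  321. ]
 [  0.  361.1 204. ]
 [  0.    0.    1. ]] [[-9.880000e-01 -1.530000e-01 -1.700000e-02  5.257020e+02]
 [-1.010000e-01  7.260000e-01 -6.800000e-01  1.523230e+02]
 [ 1.160000e-01 -6.700000e-01 -7.330000e-01  1.050066e+03]
 [ 0.000000e+00  0.000000e+00  0.000000e+00  1.000000e+00]]
```

View pics/top0.png

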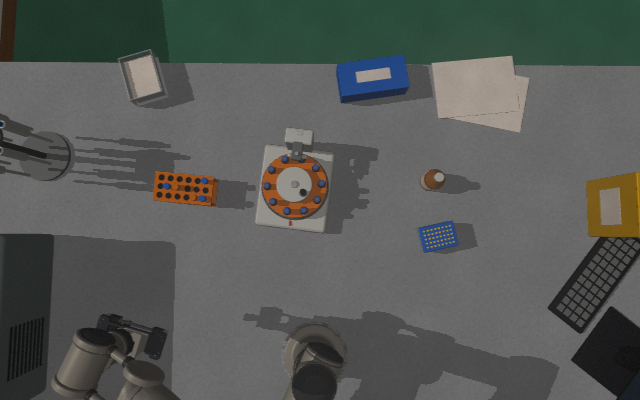

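View pics/side0.png

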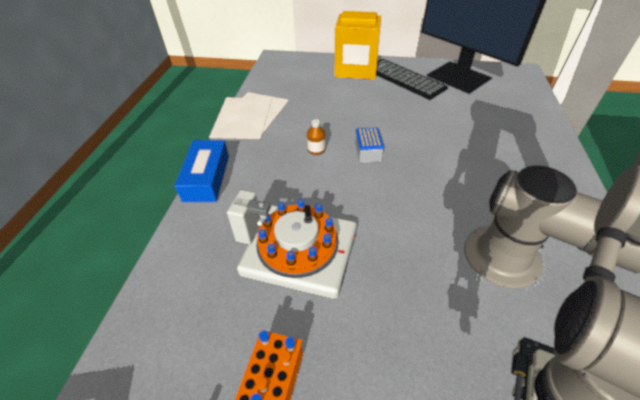

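The top view shows the sampler near (295,186), the foot arm at the back (298,155), the knob near (303,192) and the red mark at (290,223). I'll enlarge both views.

```bash
cat > h.py <<'E'
from plant import bot
import cv2,numpy as np
def ray(m,u,v,z):
    "pixel -> world point at height z"
    K,T=np.array(m["K"]),np.array(m["camera_from_world"]);R,t=T[:3,:3],T[:3,3]
    d=R.T@np.linalg.inv(K)@[u,v,1];c=-R.T@t
    return c+d*(z-c[2])/d[2]
def proj(m,p):
    T=np.array(m["camera_from_world"]);q=np.array(m["K"])@(T[:3,:3]@p+T[:3,3]);return q[:2]/q[2]
def obs():
    o=bot.get_obs();print({k:np.round(o[k],2).tolist() for k in("time","tool_pos","tcp_rot","contact_force","grip_width")});return o
E
python3 - <<'E'
from h import *
a=cv2.imread("pics/top0.png")[124:236,250:342];b=cv2.imread("pics/side0.png")[185:300,225:360]
a=cv2.resize(a,None,fx=4.2,fy=4.2,interpolation=cv2.INTER_CUBIC);b=cv2.resize(b,None,fx=3,fy=3,interpolation=cv2.INTER_CUBIC)
c=np.zeros((480,800,3),np.uint8);c[:a.shape[0],:a.shape[1]]=a;c[:b.shape[0],390:390+b.shape[1]]=b[:,:410]
cv2.imwrite("pics/c0.png",c)
# blue cap centroids
img=cv2.imread("pics/top0.png");hsv=cv2.cvtColor(img,cv2.COLOR_BGR2HSV)
m=cv2.inRange(hsv,(105,80,40),(135,255,255));n,l,s,ce=cv2.connectedComponentsWithStats(m)
M=bot.camera_model("top")
P=[]
for i in range(1,n):
    if s[i,4]>8 and 255<ce[i,0]<335 and 150<ce[i,1]<225: p=ray(M,*ce[i],125);P.append(p[:2]);print(np.round(ce[i],1),s[i,4],np.round(p,1))
P=np.array(P);A=np.c_[2*P,np.ones(len(P))];x=np.linalg.lstsq(A,(P**2).sum(1),rcond=None)[0];print("axis",x[:2],np.sqrt(x[2]+x[:2]@x[:2]))
print(np.degrees(np.arctan2(*(P-x[:2]).T[::-1])))
E
```

```text
[284.4 158.5] 21 [670.5 102.1 125. ]
[315.1 166.8] 25 [ 6.434e+02 -2.000e-01  1.250e+02]
[270.6 168.8] 25 [635.8 147.6 125. ]
[321.  182.7] 28 [590.3 -20.2 125. ]
[266.3 185.2] 20 [581. 161. 125.]
[316.4 198.6] 24 [537.3  -5.2 125. ]
[272. 201.] 23 [528.6 141.5 125. ]
[303.2 209.7] 26 [500.3  38.1 125. ]
[286.3 210.6] 23 [497.2  93.9 125. ]
axis [585.64280974  70.76663767] 91.00389970932129
[  20.24407015  -50.84866927   56.83386844  -87.08517043   92.94233329
 -122.47128186  128.8502981  -159.09195379  165.32056262]
```

View pics/c0.png

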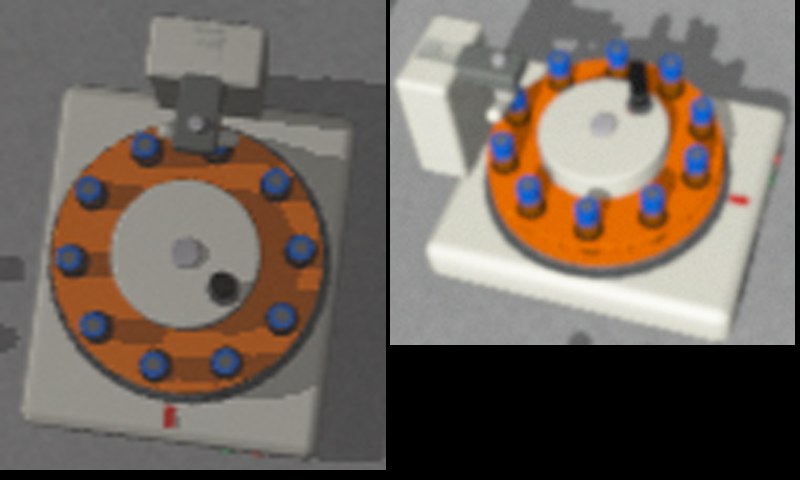

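Run:
```python
from h import *
M=bot.camera_model("top");c=np.array([585.6,70.8])
S=bot.camera_model("side")
g=lambda x,y:(250+x/4.2,124+y/4.2)
s=lambda x,y:(225+(x-390)/3,185+y/3)
for n,p in dict(knob=ray(M,*g(224,288),172),mark=ray(M,*g(169,417),50),rod=ray(M,*g(197,124),186),hub=ray(M,*g(187,252),118),knobS=ray(S,*s(637,68),172),rodS=ray(S,*s(499,62),186),hubS=ray(S,*s(603,123),118)).items():
    d=p[:2]-c;print(n,np.round(p,1),np.hypot(*d),np.degrees(np.arctan2(d[1],d[0])))
W=bot.camera_model("wrist");T=np.array(W["camera_from_world"]);o=bot.get_obs()
print(np.round(W["K"],1),np.round(T,3));print("cam pos",-T[:3,:3].T@T[:3,3])
d=np.load("pics/top0.npy");print("heights at caps (top)")
Ti=np.linalg.inv(np.array(M["camera_from_world"]))
for u,v in [(284.4,158.5),(315.1,166.8),(270.6,168.8),(321,182.7),(266.3,185.2),(316.4,198.6),(272,201),(303.2,209.7),(286.3,210.6)]:
    z=[]
    for du in(-1,0,1):
        for dv in(-1,0,1):
            D=d[int(round(v))+dv,int(round(u))+du];q=np.linalg.inv(M["K"])@[u+du,v+dv,1]*D;z.append((Ti@[*q,1])[2])
    print(u,v,np.round(np.sort(z),1))
```

```text
knob [552.8  36.7 172. ] 47.29242012366654 -133.9319617282439
mark [456.6  85.   50. ] 129.7631048982401 173.72283432502843
rod [676.2  57.8 186. ] 91.49484511431311 -8.145309049644869
hub [586.2  68.  118. ] 2.9019950092538114 -77.71972286191253
knobS [559.3  42.6 172. ] 38.5586079828418 -132.95230615973338
rodS [677.6  64.8 186. ] 92.15254760511914 -3.747211477571539
hubS [589.1  65.6 118. ] 6.234189806771663 -55.95167348023724
[[325.9   0.  318.2]
 [  0.  325.9 201.9]
 [  0.    0.    1. ]] [[ 2.73000e-01  9.62000e-01 -2.00000e-03 -5.24406e+02]
 [ 9.30000e-01 -2.63000e-01  2.57000e-01 -3.26760e+01]
 [ 2.47000e-01 -7.20000e-02 -9.66000e-01  3.89167e+02]
 [ 0.00000e+00  0.00000e+00  0.00000e+00  1.00000e+00]]
cam pos [ 77.61634653 523.78468607 383.59597442]
heights at caps (top)
284.4 158.5 [121.1 122.4 123.2 123.8 124.2 124.5 125.4 125.6 127. ]
315.1 166.8 [122.  122.7 122.9 123.4 124.1 124.6 124.6 124.7 128.7]
270.6 168.8 [119.4 121.8 122.3 122.7 124.9 125.1 126.4 128.4 130.1]
321 182.7 [121.1 125.  125.5 125.6 126.2 126.6 127.  128.1 129.6]
266.3 185.2 [119.3 120.8 123.4 125.9 126.  126.4 126.5 126.7 127.1]
316.4 198.6 [124.  124.1 124.4 126.6 128.2 130.2 130.4 130.5 131.2]
272 201 [124.2 125.2 125.2 125.3 125.5 125.5 125.7 126.2 128.4]
303.2 209.7 [122.  122.4 123.4 123.7 124.5 124.8 126.7 127.1 128.1]
286.3 210.6 [ 120.8  121.8  122.5  122.9  123.8  125.5  127.4  128.3 1479.3]
```

>>> carry_out:
  deltas:
    - [[-10,-5,0,0],[-30,-16,0,-0.1],[-60,-33,0,-0.2],[-95,-52,0,-0.3],[-135,-74,0,-0.5],[-175,-96,0,-0.6],[-215,-118,0,-0.8],[-255,-139,0,-0.9],[-295,-161,0,-1],[-335,-183,0,-1.2],[-375,-205,0,-1.3],[-415,-227,0,-1.5],[-455,-249,0,-1.6],[-490,-268,0,-1.7],[-518,-283,0,-1.8],[-536,-293,0,-1.9],[-544,-297,0,-1.9],[-544,-297,0,-1.9],[-544,-297,0,-1.9],[-544,-297,0,-1.9]]

```text
time: 2.1
tool_pos: [584.8, 71.6, 292.4]
tcp_rot: [3.141, -0.0, 3.032]
contact_force: [0.3, -0.2, -0.5]
grip_width: 91.7
```

Run:
```python
from h import *
obs();W=bot.camera_model("wrist");p,d=bot.capture("wrist");cv2.imwrite("pics/w1.png",p);np.savez("pics/w1.npz",d=d,T=W["camera_from_world"],K=W["K"])
hsv=cv2.cvtColor(p,cv2.COLOR_BGR2HSV)
m=cv2.inRange(hsv,(105,80,40),(135,255,255));n,l,s,ce=cv2.connectedComponentsWithStats(m)
Ti=np.linalg.inv(np.array(W["camera_from_world"]))
for i in range(1,n):
    if s[i,4]>150:
        v,u=np.where(l==i);D=d[v,u];q=np.linalg.inv(W["K"])@np.array([u,v,np.ones(len(u))])*D;z=(Ti@np.vstack([q,np.ones(len(u))]));top=z[2]>np.percentile(z[2],90)-4
        print(np.round(ce[i]),s[i,4],np.round(np.median(z[:3,top],axis=1),1),top.sum())
```

```text
{'time': 2.1, 'tool_pos': [584.84, 71.57, 292.43], 'tcp_rot': [3.14, -0.0, 3.03], 'contact_force': [0.26, -0.17, -0.51], 'grip_width': 91.71}
[337.  92.] 466 [501.5  95.4 124.3] 427
[266. 105.] 492 [504.   40.3 124.3] 432
[402. 127.] 342 [532.6 142.8 124.3] 341
[218. 156.] 526 [538.8  -3.2 129.1] 414
[427. 188.] 493 [583.9 162.5 124.3] 373
[214. 221.] 488 [592.3 -17.9 124.3] 352
[303. 298.] 212 [561.1  70.1 308.1] 27
[366. 299.] 162 [679.7 102.4 124.5] 151
```

View pics/w1.png

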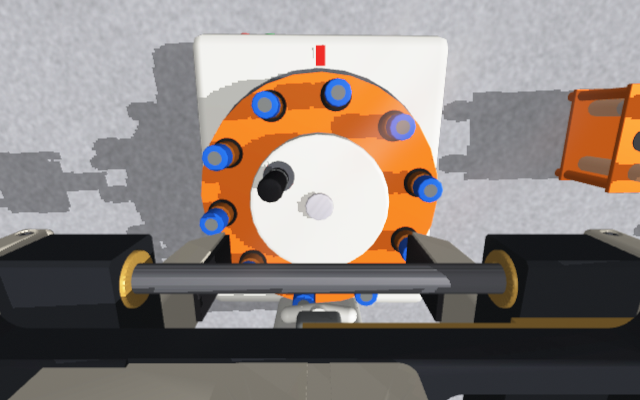

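The wrist view has the red mark at (320,55), the knob top at (269,187) and the hub pin at (320,207). By depth, the vial at (218,156) stands 4.8 mm proud. Next I'll work out the axis, the knob position and the home direction.

Run:
```python
from h import *
z=np.load("pics/w1.npz");W=dict(K=z["K"],camera_from_world=z["T"]);d=z["d"]
p=cv2.imread("pics/w1.png")
P=np.array([[501.5,95.4],[504,40.3],[532.6,142.8],[583.9,162.5],[592.3,-17.9],[679.7,102.4],[538.8,-3.2]])
from scipy.optimize import least_squares as ls
r=ls(lambda x:np.hypot(*(P-x).T)-92,[586,70]);c=r.x;print("axis",c,r.fun.round(1))
a=np.degrees(np.arctan2(*(P-c).T[::-1]));print("ang",a.round(1))
Ti=np.linalg.inv(W["camera_from_world"])
def cloud(mask):
    v,u=np.where(mask);D=d[v,u];q=np.linalg.inv(W["K"])@np.array([u,v,np.ones(len(u))])*D;return (Ti@np.vstack([q,np.ones(len(u))]))[:3]
yy,xx=np.mgrid[:400,:640]
k=cloud((abs(xx-270)<30)&(abs(yy-185)<30));t=k[:,(k[2]>168)&(k[2]<176)];print("knob top",t.mean(1),t.shape,(t.min(1)+t.max(1))/2)
hsv=cv2.cvtColor(p,cv2.COLOR_BGR2HSV)
m=((hsv[...,0]<4)|(hsv[...,0]>174))&(hsv[...,1]>150)&(abs(xx-320)<15)&(abs(yy-55)<20)
mk=cloud(m).mean(1);print("mark",mk)
for n,q in(("knob",t.mean(1)),("mark",mk),("pin",cloud((abs(xx-320)<8)&(abs(yy-207)<8)).mean(1))):
    e=q[:2]-c;print(n,q.round(1),np.hypot(*e),np.degrees(np.arctan2(e[1],e[0])))
f=cloud((abs(xx-320)<40)&(yy>300)&(yy<330));
g=f[:,(f[2]>176)&(f[2]<184)];print(g.shape, g.mean(1) if g.size else 0)
# housing edge directions for sampler yaw
w=cloud((xx>190)&(xx<455)&(yy>30)&(yy<230));w=w[:2,(w[2]>45)&(w[2]<55)].T.astype(np.float32);print(cv2.minAreaRect(w))
w2=cloud((xx>190)&(xx<455)&(yy>30)&(yy<75));w2=w2[:,(w2[2]>45)&(w2[2]<55)]
pts=[]
for y0 in np.arange(-20,160,10):
    s=w2[:,abs(w2[1]-y0)<4]
    if s.shape[1]>20: pts.append((y0,s[0].min()))
pts=np.array(pts);print("front edge slope deg",np.degrees(np.polyfit(pts[:,0],pts[:,1],1)[0]),pts.round(1).tolist())
```

```text
axis [591.28567973  72.41978598] [ 0.7  1.  -0.4 -1.6 -1.7  1.4  0. ]
ang [ 165.6 -159.8  129.8   94.7  -89.4   18.7 -124.8]
knob top [560.72326291  41.71557472 171.01845751] (3, 514) [561.12178701  41.39787237 170.8566032 ]
mark [462.5415161   86.81345757  52.71871099]
knob [560.7  41.7 171. ] 43.32216420434639 -134.86739586301525
mark [462.5  86.8  52.7] 129.54627532411422 173.62078956213782
pin [590.   72.6 124.6] 1.3336761328162987 171.86882259593702
(3, 61) [661.57302179  54.83831786 177.21554612]
((539.268310546875, 77.88484954833984), (243.70303344726562, 192.77694702148438), 83.0169448852539)
front edge slope deg 6.745346487364424 [[-20.0, 431.7], [-10.0, 432.7], [0.0, 433.9], [10.0, 435.0], [20.0, 436.0], [30.0, 437.2], [40.0, 438.3], [50.0, 439.3], [60.0, 441.3], [70.0, 442.5], [80.0, 443.4], [90.0, 445.2], [100.0, 445.8], [110.0, 446.8], [120.0, 447.8], [130.0, 449.0], [140.0, 450.1], [150.0, 451.4]]
```

>>> carry_out:
  fingers: 50
  deltas:
    - [[3,-5,2,0],[9,-14,8,0],[15,-23,18,0],[19,-30,30,0],[20.4,-32.4,44,0],[20.4,-32.4,58,0],[20.4,-32.4,72,0],[20.4,-32.4,82,0],[20.4,-32.4,88,0],[20.4,-32.4,89,0],[20.4,-32.4,89,0],[20.4,-32.4,89,0]]

```text
time: 3.35
tool_pos: [562.0, 40.8, 203.8]
tcp_rot: [3.141, 0.001, 3.031]
contact_force: [-0.6, 0.3, -0.1]
grip_width: 49.9
```

>>> carry_out:
  fingers: 10
  deltas:
    - [[0,0,0,0],[0,0,0,0],[0,0,0,0],[0,0,0,0],[0,0,0,0],[0,0,0,0],[0,0,0,0],[0,0,0,0],[0,0,0,0],[0,0,0,0]]

```text
time: 4.35
tool_pos: [561.8, 40.8, 203.3]
tcp_rot: [3.141, 0.0, 3.031]
contact_force: [1.5, 2.2, 1.0]
grip_width: 17.2
```

Run:
```python
from h import *
for i in range(3): obs()
```

```text
{'time': 4.35, 'tool_pos': [561.81, 40.83, 203.28], 'tcp_rot': [3.14, 0.0, 3.03], 'contact_force': [1.55, 2.16, 0.96], 'grip_width': 17.23}
{'time': 4.35, 'tool_pos': [561.81, 40.83, 203.28], 'tcp_rot': [3.14, 0.0, 3.03], 'contact_force': [1.55, 2.16, 0.96], 'grip_width': 17.23}
{'time': 4.35, 'tool_pos': [561.81, 40.83, 203.28], 'tcp_rot': [3.14, 0.0, 3.03], 'contact_force': [1.55, 2.16, 0.96], 'grip_width': 17.23}
```

```bash
cat > arc.py <<'E'
import numpy as np,sys,json
# centre x y, start angle, end angle, n rows, start offset radius correction; output rows tool axes
def arc(c,a0,a1,n,p0,r=42,yaw=3.031):
    t=np.radians(np.linspace(a0,a1,n+1)[1:]);w=np.c_[c[0]+r*np.cos(t),c[1]+r*np.sin(t)]-p0
    x=w@[np.cos(yaw),np.sin(yaw)];y=w@[np.sin(yaw),-np.cos(yaw)]
    return json.dumps([[round(a,1),round(b,1),0,0] for a,b in zip(x,y)])
if __name__=="__main__":
    v=list(map(float,sys.argv[1:]));print(arc(v[:2],v[2],v[3],int(v[4]),v[5:7],*(v[7:8] or [42])))
E
python3 arc.py 590 72.3 -131.8 -100 18 561.8 40.8
```

```text
[[-1.2, -0.5, 0, 0], [-2.3, -1.2, 0, 0], [-3.4, -1.9, 0, 0], [-4.6, -2.5, 0, 0], [-5.7, -3.1, 0, 0], [-6.9, -3.7, 0, 0], [-8.1, -4.2, 0, 0], [-9.3, -4.7, 0, 0], [-10.5, -5.2, 0, 0], [-11.7, -5.6, 0, 0], [-13.0, -5.9, 0, 0], [-14.2, -6.3, 0, 0], [-15.5, -6.6, 0, 0], [-16.7, -6.8, 0, 0], [-18.0, -7.1, 0, 0], [-19.3, -7.2, 0, 0], [-20.6, -7.4, 0, 0], [-21.9, -7.5, 0, 0]]
```

>>> carry_out:
  deltas:
    - [[-1.2,-0.5,0,0],[-2.3,-1.2,0,0],[-3.4,-1.9,0,0],[-4.6,-2.5,0,0],[-5.7,-3.1,0,0],[-6.9,-3.7,0,0],[-8.1,-4.2,0,0],[-9.3,-4.7,0,0],[-10.5,-5.2,0,0],[-11.7,-5.6,0,0],[-13.0,-5.9,0,0],[-14.2,-6.3,0,0],[-15.5,-6.6,0,0],[-16.7,-6.8,0,0],[-18.0,-7.1,0,0],[-19.3,-7.2,0,0],[-20.6,-7.4,0,0],[-21.9,-7.5,0,0]]

```text
time: 6.15
tool_pos: [582.8, 30.6, 203.3]
tcp_rot: [-3.141, 0.0, 3.031]
contact_force: [-2.4, -5.3, 2.4]
grip_width: 17.6
```

```bash
python3 arc.py 590 72.3 -100 -70 18 582.7 30.9
```

```text
[[-1.2, -0.0, 0, 0], [-2.4, -0.0, 0, 0], [-3.7, -0.0, 0, 0], [-4.9, 0.0, 0, 0], [-6.1, 0.1, 0, 0], [-7.3, 0.2, 0, 0], [-8.5, 0.4, 0, 0], [-9.7, 0.5, 0, 0], [-10.9, 0.8, 0, 0], [-12.1, 1.0, 0, 0], [-13.3, 1.3, 0, 0], [-14.5, 1.6, 0, 0], [-15.7, 2.0, 0, 0], [-16.8, 2.4, 0, 0], [-18.0, 2.8, 0, 0], [-19.1, 3.3, 0, 0], [-20.2, 3.8, 0, 0], [-21.3, 4.3, 0, 0]]
```

>>> carry_out:
  deltas:
    - [[0,-0.5,0,0],[0,-1,0,0],[0,-1,0,0]]

```text
time: 6.45
tool_pos: [582.8, 30.4, 203.3]
tcp_rot: [3.141, 0.001, 3.031]
contact_force: [0.8, -1.2, 2.0]
grip_width: 17.5
```

```bash
python3 arc.py 591.5 71.2 -102 -75 18 582.8 30.1
```

```text
[[-1.1, -0.1, 0, 0], [-2.2, -0.1, 0, 0], [-3.3, -0.2, 0, 0], [-4.4, -0.2, 0, 0], [-5.5, -0.2, 0, 0], [-6.6, -0.1, 0, 0], [-7.7, -0.0, 0, 0], [-8.7, 0.1, 0, 0], [-9.8, 0.2, 0, 0], [-10.9, 0.4, 0, 0], [-12.0, 0.6, 0, 0], [-13.1, 0.8, 0, 0], [-14.2, 1.0, 0, 0], [-15.2, 1.3, 0, 0], [-16.3, 1.6, 0, 0], [-17.3, 1.9, 0, 0], [-18.4, 2.3, 0, 0], [-19.4, 2.7, 0, 0]]
```

>>> carry_out:
  deltas:
    - [[-1.1,-0.1,0,0],[-2.2,-0.1,0,0],[-3.3,-0.2,0,0],[-4.4,-0.2,0,0],[-5.5,-0.2,0,0],[-6.6,-0.1,0,0],[-7.7,0,0,0],[-8.7,0.1,0,0],[-9.8,0.2,0,0],[-10.9,0.4,0,0],[-12,0.6,0,0],[-13.1,0.8,0,0],[-14.2,1,0,0],[-15.2,1.3,0,0],[-16.3,1.6,0,0],[-17.3,1.9,0,0],[-18.4,2.3,0,0],[-19.4,2.7,0,0],[-19.4,2.7,0,0]]

```text
time: 8.35
tool_pos: [602.0, 31.1, 203.2]
tcp_rot: [3.141, -0.001, 3.031]
contact_force: [-0.9, 5.0, 3.8]
grip_width: 17.6
```

```bash
python3 arc.py 591 71.7 -74.8 -48 18 602.2 30.2
```

```text
[[-0.7, 1.4, 0, 0], [-1.7, 1.8, 0, 0], [-2.7, 2.3, 0, 0], [-3.7, 2.8, 0, 0], [-4.6, 3.3, 0, 0], [-5.6, 3.8, 0, 0], [-6.5, 4.4, 0, 0], [-7.4, 5.0, 0, 0], [-8.3, 5.6, 0, 0], [-9.2, 6.2, 0, 0], [-10.1, 6.9, 0, 0], [-10.9, 7.6, 0, 0], [-11.8, 8.3, 0, 0], [-12.6, 9.0, 0, 0], [-13.4, 9.7, 0, 0], [-14.2, 10.5, 0, 0], [-14.9, 11.3, 0, 0], [-15.7, 12.1, 0, 0]]
```

>>> carry_out:
  deltas:
    - [[-0.7,1.4,0,0],[-1.7,1.8,0,0],[-2.7,2.3,0,0],[-3.7,2.8,0,0],[-4.6,3.3,0,0],[-5.6,3.8,0,0],[-6.5,4.4,0,0],[-7.4,5.0,0,0],[-8.3,5.6,0,0],[-9.2,6.2,0,0],[-10.1,6.9,0,0],[-10.9,7.6,0,0],[-11.8,8.3,0,0],[-12.6,9.0,0,0],[-13.4,9.7,0,0],[-14.2,10.5,0,0],[-14.9,11.3,0,0],[-15.7,12.1,0,0],[-15.7,12.1,0,0]]

```text
time: 10.25
tool_pos: [619.2, 40.9, 203.2]
tcp_rot: [3.141, 0.0, 3.031]
contact_force: [-2.3, 2.4, 4.9]
grip_width: 17.2
```

```bash
python3 -c "
import numpy as np
from h import *
o=obs();e=o['tool_pos'][:2]-[591,71.7];print(np.hypot(*e),np.degrees(np.arctan2(e[1],e[0])))"
```

```text
{'time': 10.25, 'tool_pos': [619.23, 40.94, 203.25], 'tcp_rot': [3.14, 0.0, 3.03], 'contact_force': [-2.28, 2.42, 4.89], 'grip_width': 17.22}
41.748837701008405 -47.45447063053981
```

```bash
python3 arc.py 591 71.7 -47.5 -41.5 6 619.7 40.4
```

```text
[[-0.1, 0.9, 0, 0], [-0.6, 1.4, 0, 0], [-1.0, 2.0, 0, 0], [-1.5, 2.6, 0, 0], [-1.9, 3.2, 0, 0], [-2.4, 3.8, 0, 0]]
```

>>> carry_out:
  deltas:
    - [[-0.1,0.9,0,0],[-0.6,1.4,0,0],[-1,2,0,0],[-1.5,2.6,0,0],[-1.9,3.2,0,0],[-2.4,3.8,0,0],[-2.4,3.8,0,0]]

```text
time: 10.95
tool_pos: [622.1, 44.2, 203.2]
tcp_rot: [3.141, 0.001, 3.031]
contact_force: [-0.1, -0.3, 3.1]
grip_width: 17.1
```

>>> carry_out:
  deltas:
    - [[-0.4,0.6,0,0],[-0.8,1.2,0,0],[-0.8,1.2,0,0]]

```text
time: 11.25
tool_pos: [623.0, 45.3, 203.2]
tcp_rot: [3.141, 0.001, 3.031]
contact_force: [0.7, -1.4, 2.7]
grip_width: 17.2
```

>>> carry_out:
  deltas:
    - [[-0.4,0.6,0,0],[-0.4,0.6,0,0]]

```text
time: 11.45
tool_pos: [623.5, 45.8, 203.3]
tcp_rot: [3.141, 0.0, 3.031]
contact_force: [1.7, -1.7, 2.6]
grip_width: 17.3
```

>>> carry_out:
  deltas:
    - [[-0.4,0.6,0,0],[-0.4,0.6,0,0]]

```text
time: 11.65
tool_pos: [623.9, 46.4, 203.3]
tcp_rot: [3.141, 0.0, 3.031]
contact_force: [1.7, -0.9, 2.9]
grip_width: 17.3
```

>>> carry_out:
  deltas:
    - [[-0.3,0.6,0,0],[-0.3,0.6,0,0]]

```text
time: 11.85
tool_pos: [624.3, 47.0, 203.2]
tcp_rot: [3.142, 0.0, 3.031]
contact_force: [2.6, -1.7, 3.1]
grip_width: 17.1
```

>>> carry_out:
  deltas:
    - [[-0.4,0.6,0,0],[-0.4,0.6,0,0]]

```text
time: 12.05
tool_pos: [624.7, 47.6, 203.3]
tcp_rot: [3.142, 0.0, 3.031]
contact_force: [1.6, -1.3, 2.7]
grip_width: 17.4
```

>>> carry_out:
  deltas:
    - [[-0.3,0.6,0,0],[-0.3,0.6,0,0]]

```text
time: 12.25
tool_pos: [624.9, 47.9, 203.2]
tcp_rot: [-3.141, -0.0, 3.031]
contact_force: [0.9, -2.6, 2.7]
grip_width: 17.5
```

>>> carry_out:
  deltas:
    - [[-0.4,0.6,0,0],[-0.4,0.6,0,0]]

```text
time: 12.45
tool_pos: [625.2, 48.3, 203.2]
tcp_rot: [-3.141, -0.001, 3.03]
contact_force: [-0.6, -4.5, 3.7]
grip_width: 17.5
```

I can feel it: the tangential force went from about 0 to −4 N over the last 2°, at a knob angle near −34.5°, which fits the geometry. I'm stopping here and turning back.

```bash
python3 arc.py 591 71.7 -34.5 -76.5 20 625.8 48.8
```

```text
[[0.8, -2.2, 0, 0], [1.6, -3.6, 0, 0], [2.5, -4.8, 0, 0], [3.4, -6.1, 0, 0], [4.3, -7.3, 0, 0], [5.3, -8.5, 0, 0], [6.3, -9.7, 0, 0], [7.4, -10.8, 0, 0], [8.5, -11.8, 0, 0], [9.7, -12.9, 0, 0], [10.8, -13.8, 0, 0], [12.1, -14.8, 0, 0], [13.3, -15.7, 0, 0], [14.6, -16.5, 0, 0], [15.9, -17.3, 0, 0], [17.2, -18.1, 0, 0], [18.6, -18.8, 0, 0], [20.0, -19.4, 0, 0], [21.4, -20.0, 0, 0], [22.9, -20.6, 0, 0]]
```

>>> carry_out:
  deltas:
    - [[0.8,-2.0,0,0],[1.6,-3.6,0,0],[2.5,-4.8,0,0],[3.4,-6.1,0,0],[4.3,-7.3,0,0],[5.3,-8.5,0,0],[6.3,-9.7,0,0],[7.4,-10.8,0,0],[8.5,-11.8,0,0],[9.7,-12.9,0,0],[10.8,-13.8,0,0],[12.1,-14.8,0,0],[13.3,-15.7,0,0],[14.6,-16.5,0,0],[15.9,-17.3,0,0],[17.2,-18.1,0,0],[18.6,-18.8,0,0],[20.0,-19.4,0,0],[21.4,-20.0,0,0],[22.9,-20.6,0,0]]

```text
time: 14.45
tool_pos: [600.2, 30.8, 203.2]
tcp_rot: [3.141, 0.0, 3.031]
contact_force: [1.0, 2.5, 5.2]
grip_width: 17.4
```

```bash
python3 arc.py 591 71.7 -76.5 -118.5 20 600.8 30.9
```

```text
[[1.4, -0.5, 0, 0], [2.9, -1.0, 0, 0], [4.4, -1.4, 0, 0], [5.9, -1.7, 0, 0], [7.4, -2.0, 0, 0], [9.0, -2.2, 0, 0], [10.5, -2.4, 0, 0], [12.0, -2.5, 0, 0], [13.6, -2.5, 0, 0], [15.1, -2.5, 0, 0], [16.6, -2.5, 0, 0], [18.2, -2.3, 0, 0], [19.7, -2.2, 0, 0], [21.2, -1.9, 0, 0], [22.7, -1.7, 0, 0], [24.2, -1.3, 0, 0], [25.7, -0.9, 0, 0], [27.2, -0.5, 0, 0], [28.7, 0.0, 0, 0], [30.1, 0.6, 0, 0]]
```

>>> carry_out:
  deltas:
    - [[1.4,-0.3,0,0],[2.9,-0.6,0,0],[4.4,-1.0,0,0],[5.9,-1.3,0,0],[7.4,-1.6,0,0],[9.0,-1.8,0,0],[10.5,-2.0,0,0],[12.0,-2.1,0,0],[13.6,-2.1,0,0],[15.1,-2.1,0,0],[16.6,-2.1,0,0],[18.2,-1.9,0,0],[19.7,-1.8,0,0],[21.2,-1.5,0,0],[22.7,-1.3,0,0],[24.2,-0.9,0,0],[25.7,-0.5,0,0],[27.2,-0.1,0,0],[28.7,0.4,0,0],[28.7,0.4,0,0]]

```text
time: 16.45
tool_pos: [571.3, 34.4, 203.2]
tcp_rot: [3.142, -0.001, 3.031]
contact_force: [-2.1, -2.1, 6.0]
grip_width: 17.7
```

>>> carry_out:
  fingers: 50
  deltas:
    - [[0,0,0,0],[0,0,0,0],[0,0,0,0],[0,0,0,0],[0,0,0,0],[0,0,-3,0],[0,0,-10,0],[0,0,-22,0],[0,0,-38,0],[0,0,-54,0],[0,0,-70,0],[0,0,-82,0],[0,0,-88,0],[0,0,-90,0],[0,0,-90,0]]

```text
time: 17.95
tool_pos: [571.8, 34.3, 293.1]
tcp_rot: [3.142, -0.0, 3.031]
contact_force: [-1.0, 0.2, -1.3]
grip_width: 50.0
```

Run:
```python
from h import *
obs();W=bot.camera_model("wrist");p,d=bot.capture("wrist");cv2.imwrite("pics/w2.png",p)
hsv=cv2.cvtColor(p,cv2.COLOR_BGR2HSV)
m=cv2.inRange(hsv,(105,80,40),(135,255,255));n,l,s,ce=cv2.connectedComponentsWithStats(m)
Ti=np.linalg.inv(np.array(W["camera_from_world"]))
def cl(v,u):
    q=np.linalg.inv(W["K"])@np.array([u,v,np.ones(len(u))])*d[v,u];return (Ti@np.vstack([q,np.ones(len(u))]))[:3]
for i in range(1,n):
    if s[i,4]>150:
        z=cl(*np.where(cv2.dilate((l==i).astype(np.uint8),np.ones((5,5)))>0))
        t=(z[2]>np.percentile(z[2],90)-3);r,_=cv2.minEnclosingCircle(z[:2,t].T.astype(np.float32))
        print(np.round(ce[i]),s[i,4],"mid",np.round(r,1),"mean",np.round(z[:,t].mean(1),1))
v,u=np.where((p.max(2)<45)&(d>0));z=cl(v,u);k=z[:,(z[2]>167)&(z[2]<176)&(np.hypot(z[0]-591,z[1]-72)<60)];print("knob",k.mean(1),k.shape)
```

```text
{'time': 17.95, 'tool_pos': [571.77, 34.28, 293.11], 'tcp_rot': [3.14, -0.0, 3.03], 'contact_force': [-1.01, 0.22, -1.34], 'grip_width': 50.0}
[354. 104.] 464 mid [499.5  61.2] mean [497.9  70.6 125.8]
[426. 119.] 372 mid [510.   88.5] mean [514.7 124.2 125.8]
[289. 135.] 446 mid [512.6  25.2] mean [515.9  17.3 124.9]
[466. 170.] 540 mid [534.4 105.2] mean [559.9 158.2 124.8]
[257. 195.] 446 mid [536.6   9.5] mean [561.2 -14.6 132.5]
[465. 228.] 292 mid [522.5  63.4] mean [539.8  79.  301. ]
[275. 253.] 177 mid [537.   25.8] mean [548.8  20.9 281.4]
[312. 301.] 309 mid [526.2  38. ] mean [545.3  35.9 313.4]
[369. 303.] 229 mid [543.9  50.2] mean [565.1  54.5 289.2]
knob [nan nan nan] (3, 0)<stdin>:13: RuntimeWarning: Mean of empty slice.
  ret = um.true_divide(
```

View pics/w2.png

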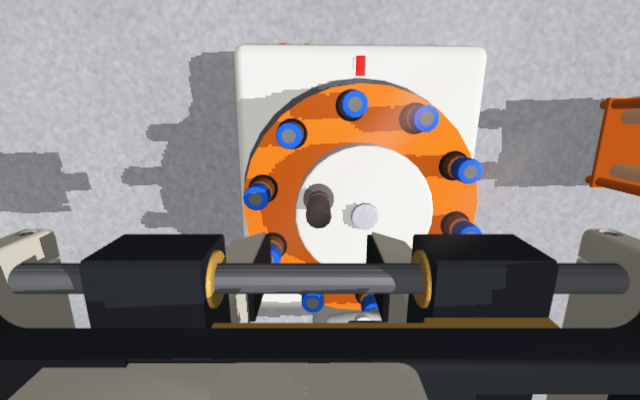

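The proud cap's top is at about (258,197), the knob top at (318,215) and the hub pin at (365,216). Now I'll locate the cap.

Run:
```python
from h import *
W=bot.camera_model("wrist");o=bot.get_obs()
for n,u,v,z in(("cap",258,197,129.5),("knob",318,217,172),("pin",365,216,124),("mark",360,66,50)):
    p=ray(W,u,v,z);e=p[:2]-[591,71.7];print(n,p.round(1),np.hypot(*e),np.degrees(np.arctan2(e[1],e[0])))
t=np.array([561.7,-15.3])-o["tool_pos"][:2];y=3.031
print(t@[np.cos(y),np.sin(y)],t@[np.sin(y),-np.cos(y)])
```

```text
cap [561.5 -13.4 129.5] 90.10853964194293 -109.12708948927774
knob [570.3  34.3 172. ] 42.69112129135293 -118.9650131729376
pin [588.8  71.8 124. ] 2.1888938191117173 176.70536500077682
mark [462.5  86.7  50. ] 129.32053780457343 173.3588651149421
4.4282091061030995 -50.3819280454737
```

>>> carry_out:
  fingers: 0
  deltas:
    - [[0.3,-4,0,0],[1,-14,0,0],[2,-26,0,0],[3,-38,3,0],[3.6,-46,10,0],[3.8,-50,22,0],[3.8,-50,38,0],[3.8,-50,54,0],[3.8,-50,68,0],[3.8,-50,79,0],[3.8,-50,85,0],[3.8,-50,87,0],[3.8,-50,87,0],[3.8,-50,87,0]]

```text
time: 19.4
tool_pos: [562.9, -15.0, 206.8]
tcp_rot: [3.142, 0.001, 3.031]
contact_force: [0.2, 0.2, 0.3]
grip_width: 0.4
```

>>> carry_out:
  deltas:
    - [[0,0,2,0],[0,0,4,0],[0,0,6,0],[0,0,7,0],[0,0,7,0]]

```text
time: 19.9
tool_pos: [562.5, -15.0, 199.0]
tcp_rot: [3.141, -0.0, 3.031]
contact_force: [0.2, -0.1, -0.8]
grip_width: 0.1
```

>>> carry_out:
  deltas:
    - [[0,0,1,0],[0,0,2,0],[0,0,2,0]]

```text
time: 20.2
tool_pos: [562.5, -15.0, 197.1]
tcp_rot: [3.141, -0.0, 3.031]
contact_force: [0.7, -0.6, -0.2]
grip_width: 0.3
```

>>> carry_out:
  deltas:
    - [[0,0,0.5,0],[0,0,1,0],[0,0,1,0]]

```text
time: 20.5
tool_pos: [562.5, -15.0, 196.2]
tcp_rot: [3.142, -0.0, 3.031]
contact_force: [1.1, 0.3, -0.1]
grip_width: 0.6
```

>>> carry_out:
  deltas:
    - [[0,0,0.5,0],[0,0,1,0],[0,0,1,0]]

```text
time: 20.8
tool_pos: [562.7, -15.1, 195.5]
tcp_rot: [3.142, 0.001, 3.031]
contact_force: [-0.2, -0.2, 1.1]
grip_width: 0.8
```

>>> carry_out:
  deltas:
    - [[0,0,0.5,0],[0,0,1,0],[0,0,1,0]]

```text
time: 21.1
tool_pos: [563.2, -15.2, 195.3]
tcp_rot: [-3.141, 0.003, 3.031]
contact_force: [0.2, -0.8, 6.0]
grip_width: 0.2
```

>>> carry_out:
  deltas:
    - [[0,0,0.5,0],[0,0,1,0],[0,0,1,0]]

```text
time: 21.4
tool_pos: [563.3, -15.2, 194.6]
tcp_rot: [-3.141, 0.003, 3.031]
contact_force: [0.1, -0.6, 7.4]
grip_width: 0.8
```

>>> carry_out:
  deltas:
    - [[0,0,0.5,0],[0,0,1,0],[0,0,1,0]]

```text
time: 21.7
tool_pos: [563.3, -15.2, 193.6]
tcp_rot: [-3.141, 0.003, 3.031]
contact_force: [-0.9, -0.3, 8.5]
grip_width: 0.5
```

Now it's sliding, at about 8 N.

>>> carry_out:
  deltas:
    - [[0,0,0.5,0],[0,0,1,0],[0,0,1,0]]

```text
time: 22.0
tool_pos: [563.3, -15.2, 192.6]
tcp_rot: [-3.141, 0.003, 3.031]
contact_force: [-1.1, -1.8, 7.8]
grip_width: 0.2
```

>>> carry_out:
  deltas:
    - [[0,0,0.5,0],[0,0,1,0],[0,0,1,0]]

```text
time: 22.3
tool_pos: [563.3, -15.2, 191.6]
tcp_rot: [-3.141, 0.003, 3.031]
contact_force: [-0.7, -1.4, 7.4]
grip_width: 0.5
```

>>> carry_out:
  deltas:
    - [[0,0,0.5,0],[0,0,0.5,0]]

```text
time: 22.5
tool_pos: [563.3, -15.2, 191.1]
tcp_rot: [-3.141, 0.003, 3.031]
contact_force: [0.1, -0.5, 8.1]
grip_width: 0.3
```

>>> carry_out:
  deltas:
    - [[0,0,0.5,0],[0,0,0.5,0]]

```text
time: 22.7
tool_pos: [563.3, -15.2, 190.7]
tcp_rot: [-3.141, 0.003, 3.031]
contact_force: [-0.8, 0.1, 8.2]
grip_width: 0.4
```

>>> carry_out:
  deltas:
    - [[0,0,0.5,0],[0,0,0.5,0]]

```text
time: 22.9
tool_pos: [563.6, -15.3, 190.6]
tcp_rot: [-3.141, 0.004, 3.031]
contact_force: [-1.0, -0.4, 10.6]
grip_width: 0.8
```

>>> carry_out:
  deltas:
    - [[0,0,0.5,0],[0,0,0.5,0],[0,0,0.5,0]]

```text
time: 23.2
tool_pos: [563.9, -15.4, 190.6]
tcp_rot: [-3.141, 0.005, 3.031]
contact_force: [-0.2, -0.2, 13.2]
grip_width: 0.1
```

It has stopped hard at 13 N. I'm lifting and going back to the earlier viewpoint to check.

>>> carry_out:
  fingers: 50
  deltas:
    - [[0,0,-2,0],[0,0,-6,0],[0,0,-16,0],[0,0,-30,0],[0,0,-46,0],[-0.5,5,-62,0],[-1,15,-78,0],[-2,27,-92,0],[-3,39,-100,0],[-3.6,47,-103,0],[-3.8,50,-103,0],[-3.8,50,-103,0],[-3.8,50,-103,0]]

```text
time: 24.5
tool_pos: [571.6, 34.0, 290.4]
tcp_rot: [-3.141, -0.002, 3.031]
contact_force: [0.2, 0.5, -0.8]
grip_width: 50.1
```

Run:
```python
from h import *
o=obs();W=bot.camera_model("wrist");p,d=bot.capture("wrist");cv2.imwrite("pics/w3.png",p)
Ti=np.linalg.inv(np.array(W["camera_from_world"]))
hsv=cv2.cvtColor(p,cv2.COLOR_BGR2HSV)
m=cv2.inRange(hsv,(105,80,40),(135,255,255));n,l,s,ce=cv2.connectedComponentsWithStats(m)
for i in range(1,n):
    if s[i,4]>250 and ce[i,1]<215:
        v,u=np.where(l==i);q=np.linalg.inv(W["K"])@np.array([u,v,np.ones(len(u))])*d[v,u];z=(Ti@np.vstack([q,np.ones(len(u))]))[:3]
        z=z[:,z[2]<140];print(np.round(ce[i]),s[i,4],np.percentile(z[2],[50,70,85]).round(1))
cv2.imwrite("pics/w3c.png",cv2.resize(p[50:250,200:500],None,fx=2.6,fy=2.6,interpolation=cv2.INTER_CUBIC))
```

```text
{'time': 24.5, 'tool_pos': [571.6, 34.05, 290.42], 'tcp_rot': [-3.14, -0.0, 3.03], 'contact_force': [0.18, 0.53, -0.75], 'grip_width': 50.07}
[353. 105.] 464 [124.2 124.6 125. ]
[425. 118.] 382 [124.3 124.7 125. ]
[288. 137.] 440 [124.2 124.6 125.1]
[467. 169.] 542 [123.9 124.4 124.8]
[258. 197.] 443 [124.1 124.5 124.9]
```

View pics/w3c.png

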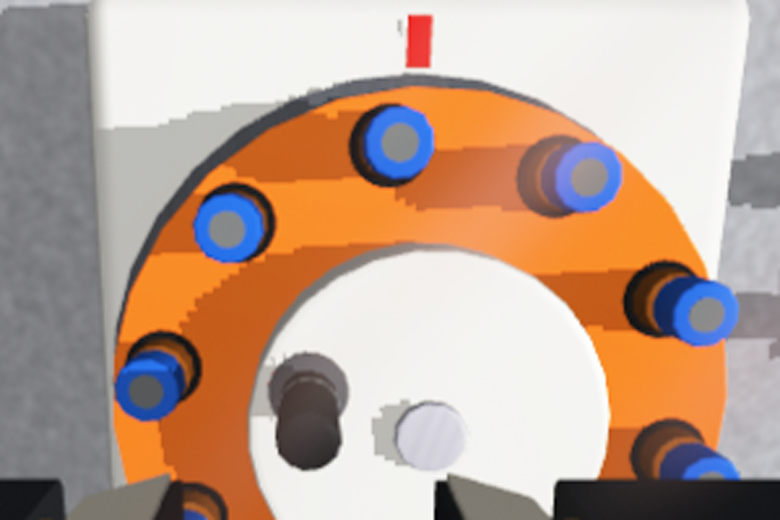

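All caps are level: the pressed vial at crop (148,388) reads 124.1 mm, against 123.9–124.3 for the others. The knob hasn't moved, at crop (308,440). Gripping it again.

>>> carry_out:
  deltas:
    - [[0,0,3,0],[0,0,10,0],[0,0,22,0],[0,0,36,0],[0,0,50,0],[0,0,64,0],[0,0,76,0],[0,0,84,0],[0,0,87,0],[0,0,87,0],[0,0,87,0]]

```text
time: 25.65
tool_pos: [572.2, 34.3, 204.7]
tcp_rot: [3.141, 0.001, 3.031]
contact_force: [0.3, -0.2, 0.0]
grip_width: 50.3
```

>>> carry_out:
  fingers: 10
  deltas:
    - [[0,0,0,0],[0,0,0,0],[0,0,0,0],[0,0,0,0],[0,0,0,0],[0,0,0,0],[0,0,0,0],[0,0,0,0]]

```text
time: 26.45
tool_pos: [571.9, 34.1, 204.3]
tcp_rot: [-3.141, 0.0, 3.031]
contact_force: [-0.3, -1.0, 2.5]
grip_width: 17.3
```

```bash
python3 arc.py 591 71.7 -117.5 -155 19 571.5 34.3; python3 arc.py 591 71.7 -155 -186.7 18 552.9 54
```

```text
[[1.3, 0.7, 0, 0], [2.6, 1.3, 0, 0], [3.9, 1.9, 0, 0], [5.1, 2.6, 0, 0], [6.4, 3.3, 0, 0], [7.6, 4.1, 0, 0], [8.8, 4.9, 0, 0], [10.0, 5.8, 0, 0], [11.1, 6.6, 0, 0], [12.2, 7.6, 0, 0], [13.3, 8.5, 0, 0], [14.4, 9.5, 0, 0], [15.4, 10.6, 0, 0], [16.3, 11.7, 0, 0], [17.3, 12.8, 0, 0], [18.2, 13.9, 0, 0], [19.0, 15.1, 0, 0], [19.8, 16.3, 0, 0], [20.6, 17.5, 0, 0]]
[[0.6, 1.1, 0, 0], [1.2, 2.2, 0, 0], [1.8, 3.4, 0, 0], [2.4, 4.5, 0, 0], [2.9, 5.7, 0, 0], [3.4, 6.9, 0, 0], [3.8, 8.1, 0, 0], [4.2, 9.3, 0, 0], [4.6, 10.6, 0, 0], [4.9, 11.8, 0, 0], [5.2, 13.1, 0, 0], [5.4, 14.4, 0, 0], [5.6, 15.6, 0, 0], [5.8, 16.9, 0, 0], [5.9, 18.2, 0, 0], [6.0, 19.5, 0, 0], [6.1, 20.8, 0, 0], [6.1, 22.1, 0, 0]]
```

>>> carry_out:
  deltas:
    - [[1.3,0.7,0,0],[2.6,1.3,0,0],[3.9,1.9,0,0],[5.1,2.6,0,0],[6.4,3.3,0,0],[7.6,4.1,0,0],[8.8,4.9,0,0],[10.0,5.8,0,0],[11.1,6.6,0,0],[12.2,7.6,0,0],[13.3,8.5,0,0],[14.4,9.5,0,0],[15.4,10.6,0,0],[16.3,11.7,0,0],[17.3,12.8,0,0],[18.2,13.9,0,0],[19.0,15.1,0,0],[19.8,16.3,0,0],[20.6,17.5,0,0],[20.6,17.5,0,0]]

```text
time: 28.45
tool_pos: [552.4, 54.5, 204.3]
tcp_rot: [3.141, -0.002, 3.031]
contact_force: [-4.6, -1.9, 4.7]
grip_width: 17.2
```

>>> carry_out:
  deltas:
    - [[0.9,1.2,0,0],[1.8,2.4,0,0],[2.6,3.6,0,0],[3.3,4.7,0,0],[3.9,5.8,0,0],[4.4,6.9,0,0],[4.8,8.1,0,0],[5.2,9.3,0,0],[5.6,10.6,0,0],[5.9,11.8,0,0],[6.2,13.1,0,0],[6.4,14.4,0,0],[6.6,15.6,0,0],[6.8,16.9,0,0],[6.9,18.2,0,0],[7.0,19.5,0,0],[7.1,20.8,0,0],[7.1,21.5,0,0],[7.1,21.5,0,0]]

```text
time: 30.35
tool_pos: [548.7, 76.4, 204.2]
tcp_rot: [3.141, 0.0, 3.031]
contact_force: [-2.8, 1.2, 4.4]
grip_width: 17.2
```

Run:
```python
from h import *
from scipy.optimize import least_squares as ls
o=obs();p=o["tool_pos"][:2]
P=np.array([(561.8,40.8),(582.8,30.4),(602,31.1),(619.2,40.9),(623,45.3),(600.2,30.8),(571.3,34.4),(552.4,54.5),p])
r=ls(lambda x:np.hypot(*(P-x).T)-42,[591,71.7]);c=r.x;print(c,r.fun.round(2))
r2=ls(lambda x:np.hypot(*(P-x[:2]).T)-x[2],[591,71.7,42]);print(r2.x,r2.fun.round(2))
e=p-c;print("angle",np.degrees(np.arctan2(e[1],e[0])))
h=c+42*np.array([np.cos(np.radians(173.35)),np.sin(np.radians(173.35))]);t=h-p;y=3.031
print("home",h,"tool delta",t@[np.cos(y),np.sin(y)],t@[np.sin(y),-np.cos(y)])
```

```text
{'time': 30.35, 'tool_pos': [548.74, 76.39, 204.25], 'tcp_rot': [3.14, 0.0, 3.03], 'contact_force': [-2.76, 1.16, 4.36], 'grip_width': 17.22}
[590.52241533  71.65780674] [ 0.16 -0.03  0.15  0.05 -0.17 -0.01 -0.08 -0.19  0.05]
[590.5001237   71.58834487  41.94133414] [ 0.15 -0.04  0.15  0.08 -0.14 -0.02 -0.09 -0.18  0.1 ]
angle 173.53633417791673
home [548.80498772  76.52157423] tool delta -0.0511623993864649 0.13647662198122287
```

>>> carry_out:
  deltas:
    - [[0.6,0.1,0,0],[0.6,0.1,0,0],[0.6,0.1,0,0]]

```text
time: 30.65
tool_pos: [548.6, 76.2, 204.3]
tcp_rot: [3.141, 0.001, 3.03]
contact_force: [1.4, 0.2, 2.7]
grip_width: 17.3
```

>>> carry_out:
  fingers: 50
  deltas:
    - [[0,0,0,0],[0,0,0,0],[0,0,0,0],[0,0,0,0],[0,0,0,0],[0,0,-3,0],[0,0,-10,0],[0,0,-22,0],[0,0,-38,0],[0,0,-54,0],[0,0,-70,0],[0,0,-82,0],[0,0,-88,0],[0,0,-90,0],[0,0,-90,0]]

```text
time: 32.15
tool_pos: [548.0, 76.3, 294.1]
tcp_rot: [3.142, -0.0, 3.031]
contact_force: [0.1, -0.1, -0.5]
grip_width: 49.9
```

Run:
```python
from h import *
o=obs();W=bot.camera_model("wrist");p,d=bot.capture("wrist");cv2.imwrite("pics/w4.png",p)
np.savez("pics/w4.npz",d=d,T=W["camera_from_world"],K=W["K"])
```

```text
{'time': 32.15, 'tool_pos': [547.96, 76.26, 294.11], 'tcp_rot': [3.14, -0.0, 3.03], 'contact_force': [0.06, -0.05, -0.54], 'grip_width': 49.93}
```

View pics/w4.png

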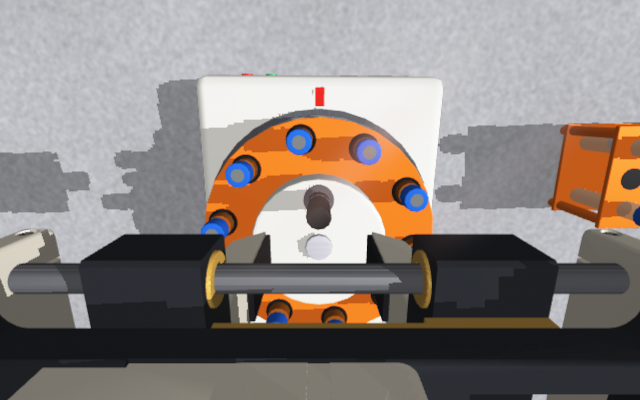

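Knob top (318,217), hub pin (318,246) and red mark (320,97) are almost in one column. One check on the numbers.

Run:
```python
from h import *
z=np.load("pics/w4.npz");W=dict(K=z["K"],camera_from_world=z["T"]);p=cv2.imread("pics/w4.png").astype(int);yy,xx=np.mgrid[:400,:640]
B,G,R=p[...,0],p[...,1],p[...,2]
def cen(m): return xx[m].mean(),yy[m].mean(),m.sum()
mk=cen((R>150)&(G<90)&(B<90)&(abs(xx-320)<12)&(abs(yy-97)<15))
pin=cen((B-R>3)&(B>120)&(abs(xx-319)<18)&(abs(yy-246)<16)) ;kn=cen((p.max(2)<85)&(abs(xx-319)<18)&(yy>203)&(yy<232))
print(mk,pin,kn)
P={n:ray(W,q[0],q[1],h)[:2] for n,q,h in(("mark",mk,50),("pin",pin,124),("knob",kn,168))}
a=lambda v:np.degrees(np.arctan2(v[1],v[0]))
print(P);print("mark dir",a(P["mark"]-P["pin"]),"knob dir",a(P["knob"]-P["pin"]))
# housing side edges in picture at z=50: left/right midline
pts=[]
for y in range(80,130,5):
    w=(p[y].min(1)>150);x=np.where(w[190:455])[0]+190;
    l,r=ray(W,x.min(),y,50),ray(W,x.max(),y,50);pts.append((*l[:2],*r[:2]))
pts=np.array(pts)
for k in(0,2): print("edge dir",np.degrees(np.arctan(np.polyfit(pts[:,k],pts[:,k+1],1)[0])))
```

```text
(np.float64(319.29411764705884), np.float64(96.30147058823529), np.int64(136)) (np.float64(318.32669322709165), np.float64(246.76294820717132), np.int64(502)) (np.float64(318.064128256513), np.float64(215.52104208416833), np.int64(499))
{'mark': array([462.11266441,  86.89188224]), 'pin': array([589.02181337,  71.84039875]), 'knob': array([547.35337717,  76.29242433])}
mark dir 173.23628903068987 knob dir 173.9014215636393
edge dir -7.950167790618568
edge dir -0.24280606658695383
```

```bash
python3 -c "
from plant import bot
print(bot.close_job())"
```

```text
the job is handed in; nothing more can be done
None
```

I found the proud vial, felt it start to drag at the foot, pressed it home and left the carousel at the home mark. I handed the job in after about 32 s of robot time.

- **Drag:** the wrist camera's depth showed one vial 4.8 mm high, about 118° round from the foot. I led the knob round in small steps until the pull rose from about 0 to 4 N, about where the geometry said it would. I stopped there and turned back about 83°. I did not measure the foot's load directly.
- **Pressing:** the vial slid down at about 8 N. It stopped hard with the tool 4.9 mm below first contact, and I pressed to 13 N. Its cap then read 124.1 mm, against 123.9–124.3 mm for the four others in view.
- **Home:** I let go of the knob and raised the gripper clear. The final picture puts the knob at 173.9° and the red mark at 173.2°. The arm's own position had put the knob at 173.5° just before release. The two methods disagree by under 1°, about 0.5 mm at the knob, which is within camera error.
- **Other items:** I never went near the rack, bottle or tip box, but did not take a final picture of them.

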